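Weigh the scrap pot on the spring hand scale

TASK

Weigh the lidded scrap pot: take the spring hand scale by its grip bar from the forked stand, hook it under the pot's bail and slowly raise it until the pot hangs freely, just clear of its dish's rim (never more than 15 mm above the rim), for at least a second. Then set the pot gently back down in its dish, unhook the scale and hang it on the fork again. Move the pot with the hook alone, push and pull it only lightly, and leave the jar, block and hammer where they are.

Things in the scene. Friction and masses are not known exactly. Their poses are not given: they have to be found in the camera images.
- scale_grip (a point): centre of the hand scale's level black grip bar: 18 mm (x) by 66 mm (y) by 24 mm high, with 20 mm of free height under it beside its neck, down to a steel collar plate (30 x 62 x 6 mm). Pinch it across x from above. x points from the hook's back to its tip, z up. The whole scale weighs 250 g
- scale_collar (a point): centre of the underside of the scale's collar plate, which rests on the fork's prongs, 38 mm under the grip bar's centre; same axes. Under it a grey housing, 20 mm (x) by 34 mm (y), 60 mm deep, from which the sprung rod with the hook comes out
- scale_hook (a point): inside of the hook's bowl, where a load hangs; with the spring at rest 138.5 mm straight below the grip bar's centre. Hook of 5 mm steel wire in the scale's x-z plane: back wire at x = -10 mm, upturned tip at x = +10 mm, a 15 mm mouth between them; tip top 17 mm above this point, lowest point 5 mm below it, back wire rises 22 mm before it bends to x = 0
- scale_rod (a joint): extension of the scale's rod, m: 0 at rest against its upper stop, up to 0.045; the hook sinks by this much. The spring gives 0.9 N at 0 and 180 N/m more (about 11 mm at 300 g, 26 mm at 600 g)
- fork_seat (a point): where the collar's centre belongs on the fixed stand's fork: between its two level prongs, at their top, 150 mm over the bench. x points to the fork's closed end; prongs lie along x from -29 to +43 mm, 11 mm wide, 44 mm apart; post at x = +56 mm, no higher; base plate 130 x 110 x 10 mm. The scale hangs with its x along the fork's x; lift it straight up, or raise it 5 mm and slide it out to -x
- pot_base (a point): centre of the underside of the lidded steel pot, 64 mm across (67 mm at the lid), flat lid top at z = 62 mm, mass unknown, 280 to 730 g. A bail, an arch of 5 mm wire in the pot's y-z plane, is hinged at y = +-38 mm, z = 45 mm; its highest point spans the middle. Hook it from +x or -x alike. z up
- bail_upright (a point): where the centre of the bail's wire would be at its crown if the bail stood upright (pot frame, 109 mm above its underside). The bail in fact leans by up to 0.45 rad (28 mm here) to pot +x or -x, which is not reported: find it by touch or sight. It stays where it is left, yields to about 0.6 N at the crown, and has stops at 0.5 rad either way
- dish_floor (a point): centre of the inner floor of the fixed round flared aluminium dish in which the pot stands, 4 mm above the bench. The inner radius is 37 mm at the floor, 47 mm at the rim; the rim is 12 mm above this point
- scale: the hand scale with its rod and hook; origin at the centre of the collar's underside, axes as scale_grip
- pot: the pot with its bail; origin and axes as pot_base
- dish: the fixed dish; origin under its centre on the bench, 4 mm below dish_floor
- jar: bystander: amber glass jar with a dark lid, 56 mm across, 65 mm tall, origin at the centre of its underside
- block: bystander: clay soldering block, 100 x 60 x 30 mm, origin at the centre of its underside
- hammer: bystander: hammer about 220 mm long lying on the bench, origin near its middle on the underside
There are look-alikes about, which are no part of the job. Of the things that look like the scale, the smaller one is meant. Leave any blue look-alike of the pot alone.

How it is judged (in metres and radians):
On the way, in this order (a step that is already met when the one before it is completed fails the run):
1. the pot hangs on the scale's hook, clear of the dish: its underside at least 1 mm above the rim, and steady (under 0.08 m/s) for 0.9 s (z of pot_base in the frame of dish_floor above 0.013 m and contact force between scale and pot above 1 N and linear speed of pot below 0.08 m/s), for 0.9 s.
2. the pot stands in its dish again and the hook is off it (z of pot_base in the frame of dish_floor below 0.003 m and horizontal distance between pot_base and dish_floor below 0.008 m and angle between pot's own z axis and vertical below 0.06 rad and contact force between scale and pot below 0.05 N), for 0.2 s.
At the end, for the whole second after the job is handed in: The pot stands at rest in its dish, flat on the floor (within 3 mm), centred within 8 mm, upright within 0.06 rad and off the hook; the scale hangs at rest in the fork, its collar on the prongs (within 4 mm in height, 20 mm level), upright within 0.1 rad (all of step 2 and linear speed of pot below 0.02 m/s and z of scale_collar in the frame of fork_seat between -0.004 and 0.004 m and horizontal distance between scale_collar and fork_seat below 0.02 m and angle between scale's own z axis and vertical below 0.1 rad and linear speed of scale below 0.03 m/s); the robot touches nothing.
It fails at once if the pot is raised more than 15 mm above the dish's rim (z of pot_base in the frame of dish_floor above 0.027 m).
It fails at once if the fingers touch the pot or its bail (contact force between the fingers and pot above 0.3 N).
It fails at once if the scale pushes or pulls on the pot with more than 12 N (contact force between scale and pot above 12 N).
It fails at once if the pot is set down or pressed into its dish with more than 22 N (contact force between pot and dish above 22 N).
It fails at once if the jar, the block or the hammer is moved more than 15 mm (distance of any of jar, block, hammer from where it was at the start of the episode above 0.015 m).
It also fails if it takes over 70 s, if anything falls off the work surface, if the arm or the gripper's body presses on something with over 40 N, if the wrist force passes 120 N, or if a joint passes its speed limit or range.

ROBOT

A 7-joint arm with a two-finger parallel gripper is mounted at the origin on the work surface. World frame = base frame: x ahead of the robot, y to its left, z up, the work surface at z = 0. Lengths are in mm, angles in rad, forces in N, time in s.
With the tool pointing down it reaches from about 425 to 825 mm from the base axis. Payload 3.6 kg.
Tool frame: the origin (TCP) lies midway between the tips of the shut fingers; the grasp point (between the pads) lies 19 mm behind it (bot.hold_point_z is the distance from the TCP to the grasp point, in mm); z points along the fingers, y is the line along which they close (so a half turn about z gives the same grasp; the last joint's range is limited). The gripper opens to 93 mm and grips with 3 to 60 N. Pads are 15 mm wide; open, the fingers measure 128 mm over their backs; the gripper's body (75 mm by 188 mm) begins 65 mm behind the grasp point.
Start: joints at [-1.375, 0.615, -0.013, 1.423, 0.008, 1.103, -0.04], TCP at [142.959, 634.054, 218.64] pointing down, gripper open.
Joint ranges: [-3.12, 3.12], [-0.3, 2.06], [-1.34, 1.32], [0.26, 2.42], [-1.36, 4.5], [0.01, 1.98], [-2.84, 2.84]. Speed limits (rad/s): [2.79, 2.79, 3.14, 3.14, 3.14, 3.14, 3.14].

INTERFACE

Orientations are given as a 3x3 rotation matrix whose columns are the frame's x, y, z axes.
In Python, from station import bot, viewer gives the robot as it stands.
- The arm moves only by the tool jog_arm, never from a script. Its argument "targets" is a list of rows, each a list of 7 numbers: the finger opening in m, from 0 to 0.093, then the shift along the tool's x, y, z in m, then the turn, a rotation vector about the tool's x, y, z in degrees. A call has 1 to 20 rows; each row is the pose to reach, as a shift and turn from the pose commanded when the call began, along the tool's axes at that moment; what a row does not reach only later rows make up. A row lasts 1/10 s, in which the tool goes at most 50 mm and 8.59 degrees, less where a joint would pass 70% of its speed; a pose out of reach is approached as far as the arm can. A call with a gripper value outside its range is refused whole. The fingers move at their own pace and stop on an object; the grip force is fixed at half the most. Time passes only in rows, so rows that repeat a pose let the fingers close. It gives the time, the measured TCP pose, the force, the opening and the grip force at its end, in the units of the state.
- bot.observe(): the state, without advancing time (a new reading comes with each control period).
- viewer.grab_frame(name): name is "side" or "top" or "wrist"; returns a dict with "image" (480x640x3 uint8, red, green, blue), "fx", "fy", "cx", "cy" (pixels), "world_from_camera" (4x4, takes a point from camera to world coordinates); the wrist camera has in their place "hand_eye" (4x4, takes a point from camera to tool coordinates, whose origin is the TCP and whose axes are the flange's). Camera axes: x right, y down, z forward; pixel columns grow to the right and rows downward; lengths in mm; the calibration is good to about 2 mm. A picture is of the moment at which its call begins: read the wrist's pose just before it. There is no depth.
- bot.sign_off(): hands the job in; it is judged then, once.
Trained networks look in the newest picture that a camera, given by its name, has taken for a name from the list of things; names that differ only in an ending like _2 or _b are one class to them, and where a whole thing is asked for, a point or a joint stands for the part that bears it (a point fixed in the world has none). Each returns a list of dicts, best first, with "score" (0 to 1); they miss things now and then, are a little off and sometimes report something else, mostly with a low value. They report only what shows in the picture. A call takes as long as a camera call. They do not tell look-alikes from the thing itself.
- viewer.trace(name, camera): "pixels" (480x640 bool, what is visible of it) and "bbox" ([left, top, width, height] in pixels, round what is visible of it).
- viewer.place_of(name, camera): "position" ([column, row] in pixels: a listed point, or the origin of a listed thing).
The state is a dict: "clock": time; "joint_positions": joint angles; "joint_vel": joint speeds; "tau": joint torques, N m; "tool_pos": TCP position; "tool_rot": TCP orientation; "wrist_force": force on the tool from outside, world axes, zero at the start; "moment": the same for the moment, N m; "gripper_width": opening from 0.0 (shut) to 1.0 (fully open); "grip_force": force on a finger pad.
Only numpy, scipy, OpenCV 4.12 (cv2) and the standard library are available. Lean on these libraries where they do the work, as an engineer would, in place of code of your own. Each camera call takes 0.05 s, during which the arm holds its last target. There are 200 camera calls.

## Working session

There is one attempt and no reset: what is moved stays moved. The work goes in short steps, Python scripts to look and compute and a tool call to move; the robot and the scene stay as the last step left them, time stands still between calls to the robot, and variables do not carry over. Pictures are saved under pics/ and viewed, at most 10 in all, crops included, and the job is handed in when it is done.

Besides the shell and the picture viewer there is one more tool, called by a JSON object that holds its "fn" and its "kwargs", one argument or row to a line. jog_arm: Moves the arm, as the interface text tells. Its arguments: {"type":"object","properties":{"targets":{"type":"array"}},"required":["targets"]}

```bash
mkdir -p pics; ls; python3 - <<'E'
from station import bot, viewer
import cv2,numpy as np
s=bot.observe(); print(s["clock"],s["tool_pos"],np.round(s["tool_rot"],3).tolist(),s["wrist_force"],s["gripper_width"])
for c in ("side","top"):
    f=viewer.grab_frame(c); cv2.imwrite(f"pics/{c}0.png",f["image"][:,:,::-1])
    print(c,f["fx"],f["cx"],f["cy"],np.round(f["world_from_camera"],3).tolist())
    for n in ["scale_grip","scale_collar","scale_hook","fork_seat","pot_base","bail_upright","dish_floor","jar","block","hammer","pot","scale"]:
        print(n,[(np.round(d["position"],1).tolist(),round(d["score"],2)) for d in viewer.place_of(n,c)])
E
```

```text
pics
0.0 [142.79485761 633.30152753 217.4932285 ] [[-0.976, 0.22, -0.001], [0.22, 0.976, -0.003], [-0.0, -0.003, -1.0]] [ 0.30424645 -0.47320046  0.59804221] 1.000088772371684
side 433.3364095863379 322.0668408505914 241.60552203949533 [[-0.752, -0.448, 0.484, 201.108], [-0.659, 0.5, -0.562, 435.598], [0.01, -0.742, -0.671, 658.663], [0.0, 0.0, 0.0, 1.0]]
scale_grip [([272.1, 410.7], 0.7), ([271.6, 299.5], 0.57)]
scale_collar [([276.2, 314.1], 0.68), ([275.0, 316.4], 0.35)]
scale_hook [([279.8, 353.4], 0.6)]
fork_seat []
pot_base [([402.9, 243.3], 0.63), ([439.6, 226.0], 0.58)]
bail_upright [([451.5, 187.0], 0.66), ([408.2, 208.3], 0.56)]
dish_floor [([404.3, 246.1], 0.74), ([278.8, 356.0], 0.55)]
jar [([264.4, 268.2], 0.88)]
block [([394.6, 338.6], 0.83)]
hammer [([165.4, 314.3], 0.83)]
pot [([440.5, 227.0], 0.89), ([266.2, 270.4], 0.68), ([404.7, 246.6], 0.6), ([277.0, 314.1], 0.27)]
scale [([277.3, 431.1], 0.87), ([274.2, 313.6], 0.74)]
top 501.8467409042936 332.36917825550233 239.47865280662162 [[-0.016, -0.999, 0.049, 527.191], [-0.999, 0.017, 0.03, -39.724], [-0.031, -0.049, -0.998, 1033.388], [0.0, 0.0, 0.0, 1.0]]
scale_grip [([214.8, 273.5], 0.89), ([146.8, 348.7], 0.87)]
scale_collar [([225.9, 272.0], 0.93), ([160.7, 344.1], 0.58)]
scale_hook [([187.5, 339.2], 0.43), ([436.4, 258.7], 0.36)]
fork_seat [([226.0, 275.5], 0.67)]
pot_base [([496.0, 271.2], 0.87), ([439.2, 259.3], 0.73)]
bail_upright [([515.7, 272.5], 0.9), ([448.7, 260.7], 0.62)]
dish_floor [([436.7, 258.3], 0.78), ([227.5, 271.8], 0.59)]
jar [([318.3, 174.9], 0.6)]
block [([438.1, 260.7], 0.71), ([333.2, 320.2], 0.62), ([226.9, 272.4], 0.52)]
hammer [([215.4, 149.3], 0.58)]
pot [([438.7, 259.8], 0.87), ([497.9, 272.6], 0.71)]
scale [([224.7, 276.6], 0.85), ([157.4, 345.6], 0.65), ([436.2, 261.0], 0.34)]
```

View pics/side0.png

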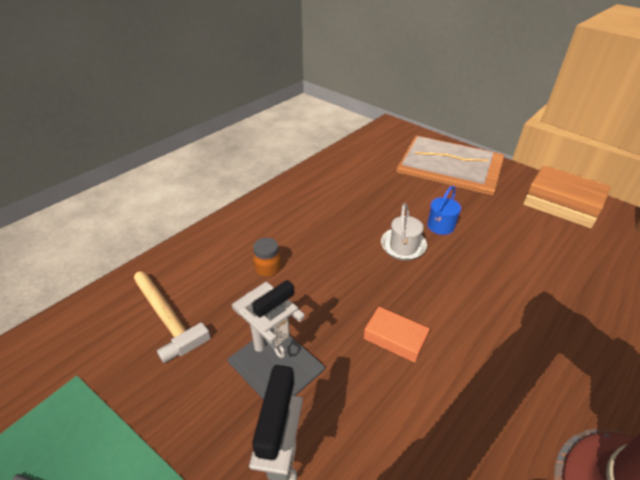

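View pics/top0.png

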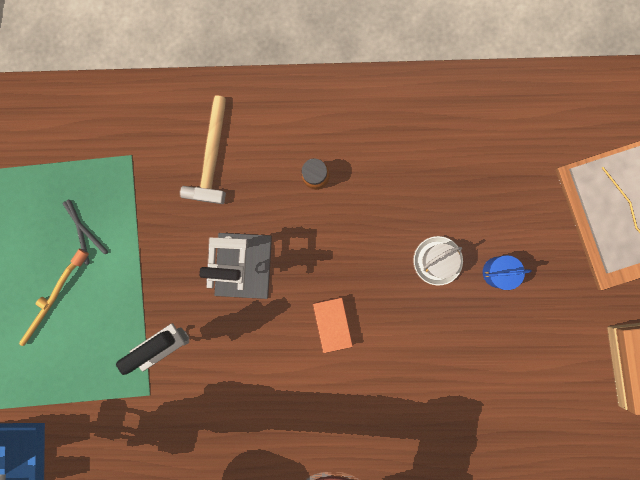

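The scale could be mistaken between the small one in the fork (top 220,273; side 273,298) and the big one (top 150,350; side 275,410). I choose the small one. The pot could be the steel one in the dish (top 438,260; side 404,237) or the blue one (top 505,272; side 444,215). I choose the steel one. Next I compute their positions and check with crops.

```bash
cat > h.py <<'E'
from station import bot, viewer
import cv2,numpy as np
from scipy.optimize import least_squares
def cam(c):
    if c=="wrist": s=bot.observe()
    f=viewer.grab_frame(c)
    if c=="wrist":
        T=np.eye(4);T[:3,:3]=s["tool_rot"];T[:3,3]=s["tool_pos"]; f["world_from_camera"]=T@np.array(f["hand_eye"])
    return f
def proj(f,p):
    W=np.array(f["world_from_camera"]);q=(np.atleast_2d(p)-W[:3,3])@W[:3,:3]
    return np.c_[f["fx"]*q[:,0]/q[:,2]+f["cx"],f["fy"]*q[:,1]/q[:,2]+f["cy"]]
def onz(f,px,z):
    W=np.array(f["world_from_camera"]);d=W[:3,:3]@[(px[0]-f["cx"])/f["fx"],(px[1]-f["cy"])/f["fy"],1]
    return W[:3,3]+d*(z-W[2,3])/d[2]
def tri(obs):
    r=lambda p:np.concatenate([(proj(f,p)[0]-px) for f,px in obs])
    o=least_squares(r,[500,0,100]);return o.x,np.abs(o.fun).max()
def find(n,c): return [(np.array(d["position"]),d["score"]) for d in viewer.place_of(n,c)]
E
python3 - <<'E'
from h import *
t=cam("top");s=cam("side")
print("collar",onz(t,(225.9,272),150),onz(s,(276.2,314.1),150)); print("grip",onz(t,(214.8,273.5),188),onz(s,(271.6,299.5),188))
print("gripimg top ends",onz(t,(200,272.5),188),onz(t,(241,275),188))
print("dish",onz(t,(436.7,258.3),4),onz(s,(404.3,246.1),4))
print("pot",onz(t,(439.2,259.3),4),onz(s,(402.9,243.3),4)); print("bailup",onz(t,(448.7,260.7),113),onz(s,(408.2,208.3),113))
print("bystanders",onz(t,(318,175),0),onz(t,(333,320),0),onz(t,(215,149),0))
out=[]
for f,(u,v) in((t,(228,270)),(t,(440,260)),(s,(275,315)),(s,(410,235))):
    i=f["image"][v-40:v+40,u-50:u+50,::-1]; out.append(cv2.resize(i,(400,300),interpolation=cv2.INTER_CUBIC))
cv2.imwrite("pics/crop.png",np.vstack([np.hstack(out[:2]),np.hstack(out[2:])]))
E
```

```text
collar [516.31081395 176.5175747  150.        ] [513.62631873 174.59637426 150.        ]
grip [514.53516303 186.16724865 188.        ] [513.69279602 180.29593467 188.        ]
gripimg top ends [516.61615004 211.45297174 188.        ] [511.31770248 141.52802188 188.        ]
dish [ 535.68953883 -220.45627224    4.        ] [ 527.14053753 -223.93613826    4.        ]
pot [ 533.5717408  -225.46524145    4.        ] [ 534.63553541 -229.67952288    4.        ]
bailup [ 530.07144243 -222.91408752  113.        ] [ 530.41504395 -216.47971689  113.        ]
bystanders [712.60931847  19.43765116   0.        ] [413.00697442  -6.94280843   0.        ] [772.16761938 234.81123733   0.        ]
```

View pics/crop.png

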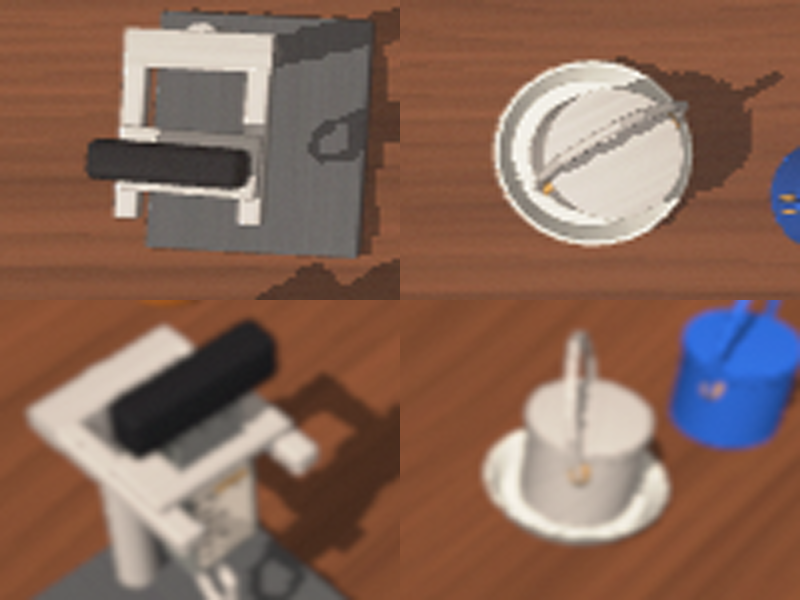

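The crop confirms the choices: the small scale hangs in the fork (top crop 170,163), and the steel pot stands in the dish with its bail leaning up-left (crop 600,130). The fork's x is about world +x.

```bash
cat >> h.py <<'E'
def rel(tgt,heading,R=None,p=None):
    "shift (m, tool axes) and turn (deg about tool z) to TCP tgt with tool y at heading deg, tool down"
    s=bot.observe();R=np.array(s["tool_rot"]) if R is None else R;p=s["tool_pos"] if p is None else p
    d=R.T@(np.array(tgt)-p)/1000
    a=np.radians(heading);y=np.array([np.cos(a),np.sin(a),0]);z=np.array([0,0,-1.]);T=np.c_[np.cross(y,z),y,z]
    from scipy.spatial.transform import Rotation as Ro
    print("shift",np.round(d,4),"turn",np.round(Ro.from_matrix(R.T@T).as_rotvec(degrees=True),2))
E
python3 - <<'E'
from h import *
t=cam("top");s=cam("side")
print("big",tri([(t,(146.8,348.7)),(s,(272.1,410.7))]))
print("hinges",onz(t,(426.3,270.1),49),onz(t,(460,251.5),49))
rel((514,177,330),-4)
rel((514,177,260),-4)
E
```

```text
big (array([390.68179393, 297.04720997, 199.73406184]), np.float64(0.47476958816895376))
hinges [ 512.68556845 -191.82640372   49.        ] [ 547.81057121 -257.9898911    49.        ]
shift [-0.4625 -0.3642 -0.1113] turn [-1.000e-02  0.000e+00  8.129e+01]
shift [-0.4625 -0.3642 -0.0413] turn [-1.000e-02  0.000e+00  8.129e+01]
```

{"fn": "jog_arm", "kwargs": {
  "targets": [
    [0.093,0,0,-0.05,0,0,0],
    [0.093,-0.02,-0.015,-0.1,0,0,7],
    [0.093,-0.06,-0.045,-0.11,0,0,15],
    [0.093,-0.1,-0.08,-0.11,0,0,22],
    [0.093,-0.14,-0.11,-0.11,0,0,29],
    [0.093,-0.18,-0.14,-0.11,0,0,36],
    [0.093,-0.22,-0.173,-0.11,0,0,43],
    [0.093,-0.26,-0.205,-0.11,0,0,50],
    [0.093,-0.3,-0.236,-0.11,0,0,57],
    [0.093,-0.34,-0.268,-0.11,0,0,64],
    [0.093,-0.38,-0.3,-0.11,0,0,71],
    [0.093,-0.41,-0.323,-0.11,0,0,76],
    [0.093,-0.44,-0.346,-0.11,0,0,81.3],
    [0.093,-0.4625,-0.364,-0.11,0,0,81.3],
    [0.093,-0.4625,-0.364,-0.08,0,0,81.3],
    [0.093,-0.4625,-0.364,-0.08,0,0,81.3],
    [0.093,-0.4625,-0.364,-0.08,0,0,81.3]
  ]
}}

```text
clock: 3.2
tool_pos: [513.5, 178.1, 298.6]
tool_rot: [[0.069, 0.998, -0.001], [0.998, -0.069, 0.0], [0.0, -0.001, -1.0]]
wrist_force: [-0.0, 0.7, 0.1]
gripper_width: 1.001
grip_force: 0.0
```

```bash
python3 - <<'E'
from h import *
f=cam("wrist");s=bot.observe();print(s["clock"],s["tool_pos"],np.round(s["tool_rot"],3).tolist(),s["joint_positions"])
cv2.imwrite("pics/w1.png",f["image"][:,:,::-1])
for n,z in(("scale_grip",188),("scale_collar",150),("fork_seat",150)):
    for p,c in find(n,"wrist"): print(n,p,c,onz(f,p,z))
for d in viewer.trace("scale","wrist"): print(d["bbox"],d["score"])
E
```

```text
3.25 [514.02704169 178.36052218 299.40243356] [[0.068, 0.998, 0.0], [0.998, -0.068, 0.001], [0.001, 0.0, -1.0]] [-0.68172341  0.40118588  0.45873071  1.6161569  -0.18981806  1.16788018
 -0.24798127]
scale_grip [127.3  95.2] 0.78 [377.54630726 297.17251633 188.        ]
scale_grip [321.6 237.4] 0.62 [513.35691705 177.84234782 188.        ]
scale_collar [161.9 100.3] 0.88 [386.33889952 296.02966496 150.        ]
scale_collar [321.6 227.9] 0.58 [513.28194325 175.51285737 150.        ]
[307.4, 191.4, 29.3, 88.4] 0.89
[47.4, 19.2, 170.8, 142.6] 0.69
```

View pics/w1.png

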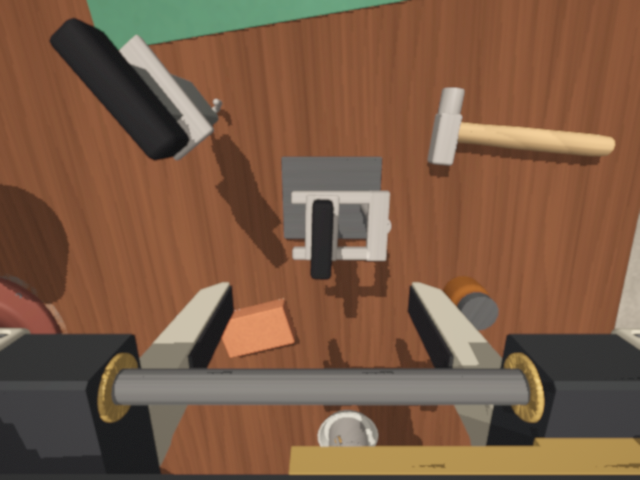

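The wrist picture shows the grip bar centred at (321,238), between the fingers and aligned with the tool. I descend and grasp it.

{"fn": "jog_arm", "kwargs": {
  "targets": [
    [0.06,0,0,0.04,0,0,0],
    [0.05,0,0,0.08,0,0,0],
    [0.05,0,0,0.11,0,0,0],
    [0.05,0,0,0.13,0,0,0],
    [0.05,0,0,0.13,0,0,0],
    [0.03,0,0,0.13,0,0,0],
    [0.0,0,0,0.13,0,0,0],
    [0.0,0,0,0.13,0,0,0],
    [0.0,0,0,0.13,0,0,0],
    [0.0,0,0,0.13,0,0,0],
    [0.0,0,0,0.13,0,0,0]
  ]
}}

```text
clock: 4.55
tool_pos: [514.3, 177.4, 169.3]
tool_rot: [[0.07, 0.998, 0.001], [0.998, -0.07, 0.001], [0.001, 0.001, -1.0]]
wrist_force: [-1.6, 0.3, 3.4]
gripper_width: 0.195
grip_force: 29.8
```

{"fn": "jog_arm", "kwargs": {
  "targets": [
    [0.0,0,0,-0.01,0,0,0],
    [0.0,0,0,-0.03,0,0,0],
    [0.0,0,0,-0.06,0,0,0],
    [0.0,0,0,-0.09,0,0,0],
    [0.0,0,0,-0.11,0,0,0],
    [0.0,0,0,-0.11,0,0,0]
  ]
}}

```text
clock: 5.15
tool_pos: [515.7, 177.4, 281.6]
tool_rot: [[0.07, 0.998, 0.006], [0.998, -0.07, 0.002], [0.003, 0.006, -1.0]]
wrist_force: [-0.3, -0.6, -2.7]
gripper_width: 0.191
grip_force: 29.8
```

```bash
python3 - <<'E'
from h import *
s0=bot.observe();print(s0["clock"],s0["tool_pos"],s0["wrist_force"],s0["gripper_width"])
t=cam("top")
for n in("dish","pot"):
    for d in viewer.trace(n,"top"):
        c=cv2.convexHull(np.argwhere(d["pixels"])[:,::-1].astype(np.int32)); e=cv2.fitEllipse(c); print(n,d["score"],d["bbox"],e, onz(t,e[0],16),onz(t,e[0],66))
s=cam("side")
print(find("dish_floor","side"),find("scale_hook","side"),find("scale_hook","top"))
o=[cv2.resize(t["image"][225:295,400:480,::-1],(400,350),interpolation=cv2.INTER_CUBIC),cv2.resize(s["image"][190:260,370:450,::-1],(400,350),interpolation=cv2.INTER_CUBIC)]
cv2.imwrite("pics/pot.png",np.hstack(o))
E
```

```text
5.15 [515.73283967 177.35580971 281.60954048] [-0.34526952 -0.64489461 -2.66024496] 0.19072602802683472
dish 0.68 [413.4, 237.5, 48.4, 47.2] ((438.10198974609375, 260.1893310546875), (48.12117385864258, 49.379058837890625), 123.14788055419922) [ 531.74432942 -221.05613172   16.        ] [ 531.52056176 -212.14450274   66.        ]
pot 0.9 [481.2, 254.9, 49.8, 33.3] ((504.72296142578125, 272.1722412109375), (35.32892990112305, 47.771488189697266), 92.14209747314453) [ 505.62470847 -353.03682896   16.        ] [ 506.68460119 -337.63894994   66.        ]
pot 0.56 [422.9, 242.4, 36.6, 37.8] ((442.4744567871094, 259.6252746582031), (34.27461624145508, 42.80244064331055), 74.05075073242188) [ 532.73688321 -229.83298144   16.        ] [ 532.46433606 -220.49001028   66.        ]
[(array([403.1, 246.3]), 0.79), (array([270.8, 263.7]), 0.72)] [(array([276.9, 311.6]), 0.63)] []
```

View pics/pot.png

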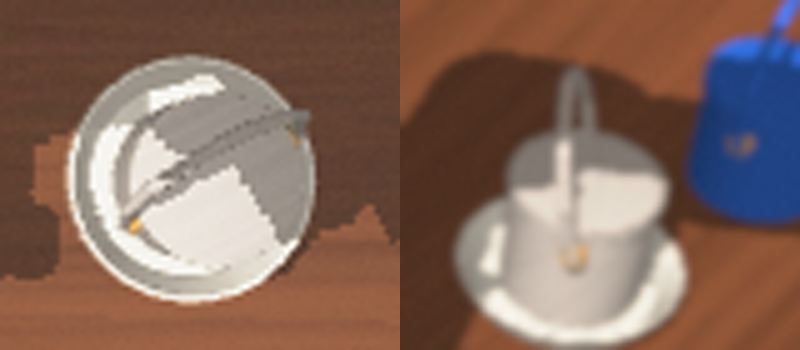

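The crop shows the pot's bail hinges at top px (427,270.6) and (459.4,252.4), its arch through about (443,254.6), and its apex in the side view at (404.6,204). I fit pose and lean to these points.

```bash
python3 - <<'E'
from h import *
t=cam("top");s=cam("side")
th=np.linspace(0,np.pi,181)
def arch(p):
    x,y,yaw,l=p;X=np.array([np.cos(yaw),np.sin(yaw),0]);Y=np.array([-np.sin(yaw),np.cos(yaw),0])
    h=64*np.sin(th)
    return np.array([x,y,49])+38*np.cos(th)[:,None]*Y+(h*np.sin(l))[:,None]*X+(h*np.cos(l))[:,None]*[0,0,1]
c2=lambda a,sx,ox,oy:np.array(a)/5+[ox-sx/5,oy]
tp=[c2(a,0,400,225) for a in((150,190),(190,163),(230,140),(270,120))]
def dist(C,q):
    i=np.argmin(((C-q)**2).sum(1));i=np.clip(i,1,179);d=C[i+1]-C[i-1];d/=np.linalg.norm(d);return (q-C[i])[0]*d[1]-(q-C[i])[1]*d[0]
def res(p):
    A=arch(p);T=proj(t,A);S=proj(s,A)
    i=np.argmin(S[:,1])
    return np.concatenate([T[0]-(427,270.6),T[-1]-(459.4,252.4),S[0]-(404.4,241.4),S[i]+(0,2.5/500*433*-.6)-(404.6,203.5),[dist(T,q) for q in tp]])
for l0 in(.35,-.2,0):
    o=least_squares(res,[532,-222,.5,l0],diff_step=1e-4,x_scale=[1,1,.02,.02]);print(o.cost,o.x,np.round(o.fun,1)); print("crown",arch(o.x)[90])
E
```

```text
2.1695477924860223 [ 5.29162131e+02 -2.24546792e+02  4.74277131e-01  2.59604608e-01] [-1.2 -0.   0.8 -0.2  0.3  0.3 -0.8 -0.6  0.8 -0.  -0.2  0.5]
crown [ 543.77748115 -217.04387869  110.85545922]
2.169547792620369 [ 5.29162130e+02 -2.24546789e+02  4.74277269e-01  2.59604609e-01] [-1.2 -0.   0.8 -0.2  0.3  0.3 -0.8 -0.6  0.8 -0.  -0.2  0.5]
crown [ 543.77747946 -217.04387409  110.85545919]
2.169547792889853 [ 5.29162129e+02 -2.24546785e+02  4.74277485e-01  2.59604616e-01] [-1.2 -0.   0.8 -0.2  0.3  0.3 -0.8 -0.6  0.8 -0.  -0.2  0.5]
crown [ 543.77747724 -217.04386721  110.85545908]
```

```bash
python3 - <<'E'
from h import *
rel((513.5,-232,280),27.2)
E
```

```text
shift [-0.4082  0.0284 -0.0018] turn [-1.000e-01  3.000e-02 -3.121e+01]
```

{"fn": "jog_arm", "kwargs": {
  "targets": [
    [0.0,-0.01,0,0,0,0,0],
    [0.0,-0.03,0.002,0,0,0,-2],
    [0.0,-0.06,0.004,0,0,0,-5],
    [0.0,-0.095,0.007,0,0,0,-8],
    [0.0,-0.13,0.009,0,0,0,-11],
    [0.0,-0.165,0.011,0,0,0,-14],
    [0.0,-0.2,0.014,0,0,0,-17],
    [0.0,-0.235,0.016,0,0,0,-20],
    [0.0,-0.27,0.019,0,0,0,-23],
    [0.0,-0.305,0.021,0,0,0,-26],
    [0.0,-0.34,0.024,0,0,0,-29],
    [0.0,-0.37,0.026,0,0,0,-31.2],
    [0.0,-0.393,0.027,0,0,0,-31.2],
    [0.0,-0.404,0.028,0,0,0,-31.2],
    [0.0,-0.408,0.028,0,0,0,-31.2],
    [0.0,-0.408,0.028,0,0,0,-31.2],
    [0.0,-0.408,0.028,0,0,0,-31.2],
    [0.0,-0.408,0.028,0,0,0,-31.2]
  ]
}}

```text
clock: 7.4
tool_pos: [514.0, -230.0, 278.6]
tool_rot: [[-0.459, 0.888, -0.0], [0.888, 0.459, 0.001], [0.001, 0.0, -1.0]]
wrist_force: [0.5, 0.6, -2.1]
gripper_width: 0.197
grip_force: 29.8
```

```bash
python3 - <<'E'
from h import *
rel((513.5,-232,204),27.2)
s0=bot.observe();p=s0["tool_pos"];print(p,s0["wrist_force"])
s=cam("side");t=cam("top")
print("hook pred",proj(s,p+[0,0,-119.8]),find("scale_hook","side"),"collar pred",proj(s,p+[0,0,-19]),find("scale_collar","side"))
cv2.imwrite("pics/a.png",cv2.resize(s["image"][140:260,340:500,::-1],(800,600),interpolation=cv2.INTER_CUBIC))
E
```

```text
shift [-0.0016 -0.0014  0.0746] turn [ 0.02 -0.05  0.15]
[ 513.95414254 -229.99599044  278.61115183] [ 0.50254987  0.58201453 -2.09320835]
hook pred [[422.24989987 190.30088669]] [(array([421.8, 190.2]), 0.51)] collar pred [[431.31452764 145.08056839]] [(array([276.2, 433.3]), 0.85), (array([434.6, 147.1]), 0.73), (array([405.6, 247.5]), 0.65)]
```

View pics/a.png

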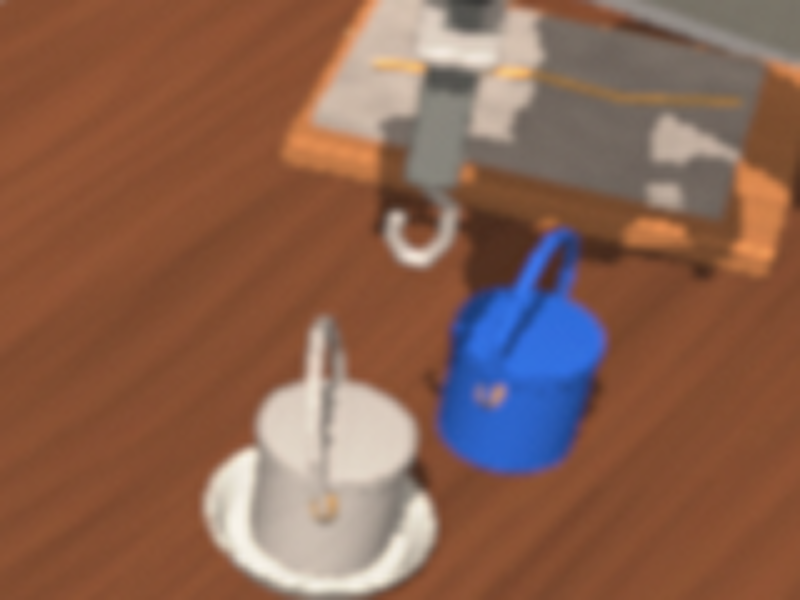

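The hook (crop 420,230) has its tip toward pot +x, and its position matches the prediction. The steel pot's bail apex is at crop (325,320). I descend inside the arch on the −x side, then advance.

{"fn": "jog_arm", "kwargs": {
  "targets": [
    [0.0,-0.001,-0.001,0.02,0,0,0],
    [0.0,-0.0015,-0.0015,0.045,0,0,0],
    [0.0,-0.0015,-0.0015,0.065,0,0,0],
    [0.0,-0.0015,-0.0015,0.074,0,0,0],
    [0.0,-0.0015,-0.0015,0.074,0,0,0],
    [0.0,-0.0015,-0.0015,0.074,0,0,0]
  ]
}}

```text
clock: 8.2
tool_pos: [513.5, -234.1, 205.5]
tool_rot: [[-0.457, 0.889, 0.001], [0.889, 0.457, -0.001], [-0.001, 0.001, -1.0]]
wrist_force: [0.8, 0.3, -2.7]
gripper_width: 0.194
grip_force: 29.8
```

```bash
python3 - <<'E'
from h import *
s0=bot.observe();p=s0["tool_pos"];print(p,s0["wrist_force"],s0["clock"])
rel((529.5+22*.889,-224+22*.457,204),27.2)
s=cam("side")
print("hook pred",proj(s,p+[0,0,-119.8]),find("scale_hook","side"))
cv2.imwrite("pics/b.png",cv2.resize(s["image"][170:260,360:480,::-1],(800,600),interpolation=cv2.INTER_CUBIC))
E
```

```text
[ 513.53483018 -234.05014433  205.49316004] [ 0.83114137  0.31414134 -2.72507548] 8.2
shift [0.0016 0.0408 0.0015] turn [0.05 0.08 0.  ]
hook pred [[417.72327514 218.07453283]] [(array([414.9, 221.1]), 0.59), (array([166.4, 314.8]), 0.39)]
```

View pics/b.png

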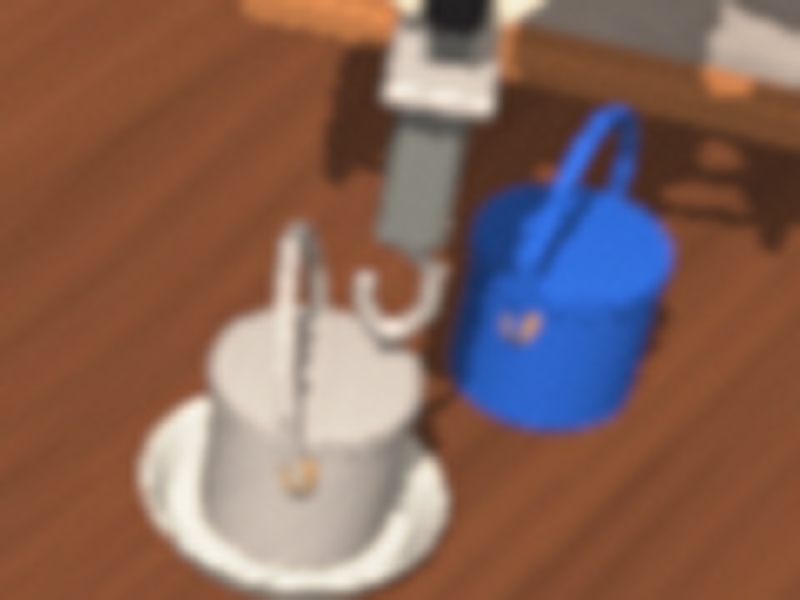

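The picture shows the hook (crop 400,300) right of the bail's crown (302,225), about 31 mm short of it, with the tip below the crown. I advance until the wire is at the rod, then look.

{"fn": "jog_arm", "kwargs": {
  "targets": [
    [0.0,0,0.008,0,0,0,0],
    [0.0,0,0.018,0,0,0,0],
    [0.0,0,0.026,0,0,0,0],
    [0.0,0,0.032,0,0,0,0],
    [0.0,0,0.035,0,0,0,0],
    [0.0,0,0.035,0,0,0,0],
    [0.0,0,0.035,0,0,0,0]
  ]
}}

```text
clock: 9.0
tool_pos: [543.8, -217.9, 204.6]
tool_rot: [[-0.457, 0.89, -0.0], [0.89, 0.457, -0.0], [0.0, -0.0, -1.0]]
wrist_force: [0.1, -0.5, -2.5]
gripper_width: 0.192
grip_force: 29.8
```

```bash
python3 - <<'E'
from h import *
s0=bot.observe();p=s0["tool_pos"];print(p,s0["wrist_force"],s0["clock"],"s",(p[:2]-[529.5,-224])@[.889,.457])
s=cam("side")
print("hook pred",proj(s,p+[0,0,-119.8]),find("scale_hook","side"))
cv2.imwrite("pics/c.png",cv2.resize(s["image"][180:240,370:450,::-1],(800,600),interpolation=cv2.INTER_CUBIC))
E
```

```text
[ 543.80031268 -217.90469267  204.55235551] [ 0.07275111 -0.46845351 -2.46224482] 9.0 s 15.498533420911361
hook pred [[401.30614464 215.97570438]] [(array([272. , 310.1]), 0.66), (array([400., 214.]), 0.62)]
```

View pics/c.png

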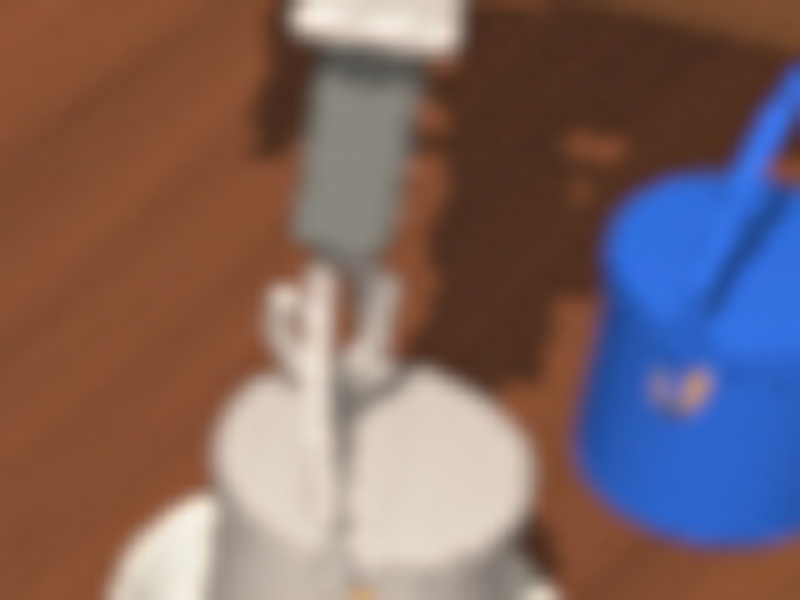

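The bail wire (crop 320,300) lies between the hook tip (280) and the back wire (385). I raise the hook round it and pull the bail upright.

{"fn": "jog_arm", "kwargs": {
  "targets": [
    [0.0,0,0,-0.006,0,0,0],
    [0.0,0,0,-0.012,0,0,0],
    [0.0,0,0,-0.014,0,0,0],
    [0.0,0,0,-0.014,0,0,0],
    [0.0,0,-0.005,-0.015,0,0,0],
    [0.0,0,-0.01,-0.016,0,0,0],
    [0.0,0,-0.014,-0.018,0,0,0],
    [0.0,0,-0.017,-0.02,0,0,0],
    [0.0,0,-0.017,-0.021,0,0,0],
    [0.0,0,-0.017,-0.021,0,0,0]
  ]
}}

```text
clock: 10.1
tool_pos: [528.8, -225.6, 225.8]
tool_rot: [[-0.457, 0.89, 0.0], [0.89, 0.457, -0.0], [-0.0, 0.0, -1.0]]
wrist_force: [0.1, -0.0, -2.1]
gripper_width: 0.189
grip_force: 29.8
```

```bash
python3 - <<'E'
from h import *
s0=bot.observe();p=s0["tool_pos"];print(p,s0["wrist_force"],s0["clock"],"s",(p[:2]-[529.5,-224])@[.889,.457])
s=cam("side")
print("hook pred",proj(s,p+[0,0,-119.8]),find("scale_hook","side"))
cv2.imwrite("pics/d.png",cv2.resize(s["image"][180:240,370:450,::-1],(800,600),interpolation=cv2.INTER_CUBIC))
E
```

```text
[ 528.79527659 -225.59268576  225.78803391] [ 0.09932507 -0.00551904 -2.05816417] 10.1 s -1.3543565009821703
hook pred [[410.78019765 209.29422776]] [(array([408.3, 210.1]), 0.4)]
```

View pics/d.png

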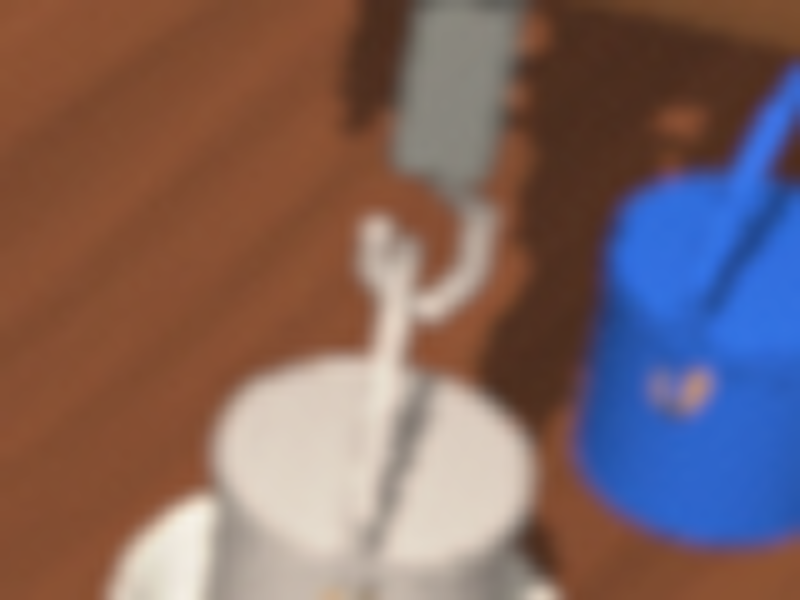

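The bail is caught inside the hook (crop 400,250) and stands nearly upright. I raise slowly and watch the force.

{"fn": "jog_arm", "kwargs": {
  "targets": [
    [0.0,0,0,-0.002,0,0,0],
    [0.0,0,0.001,-0.004,0,0,0],
    [0.0,0,0.001,-0.006,0,0,0],
    [0.0,0,0.001,-0.008,0,0,0],
    [0.0,0,0.001,-0.01,0,0,0],
    [0.0,0,0.001,-0.012,0,0,0],
    [0.0,0,0.001,-0.014,0,0,0],
    [0.0,0,0.001,-0.016,0,0,0],
    [0.0,0,0.001,-0.018,0,0,0],
    [0.0,0,0.001,-0.02,0,0,0],
    [0.0,0,0.001,-0.02,0,0,0],
    [0.0,0,0.001,-0.02,0,0,0]
  ]
}}

```text
clock: 11.4
tool_pos: [529.6, -225.0, 245.5]
tool_rot: [[-0.457, 0.889, -0.001], [0.889, 0.457, 0.0], [0.0, -0.0, -1.0]]
wrist_force: [0.2, -1.1, -6.5]
gripper_width: 0.191
grip_force: 29.8
```

```bash
cat > q.py <<'E'
from h import *
F=[];P=[]
for _ in range(6):
    s=cam("side");s0=bot.observe();F.append(s0["wrist_force"]);P.append(s0["tool_pos"])
p=np.mean(P,0);print(s0["clock"],"TCP",p,"F",np.mean(F,0),np.std(F,0))
for n in("pot_base","bail_upright","scale_hook","pot"): print(n,[(np.round(a,1),round(c,2)) for a,c in find(n,"side")])
print("pred base",proj(s,[529.5,-224,4]),proj(s,[529.5,-224,24]),"rest hook",proj(s,p-[0,0,119.8]))
E
python3 q.py
```

```text
11.7 TCP [ 529.63175233 -224.98680415  245.49227955] F [ 0.10152003  0.01474204 -5.8784081 ] [0.63508955 0.70749452 0.68315627]
pot_base [(array([403.1, 244.7]), 0.89), (array([442.8, 226.5]), 0.84), (array([422.8, 158.1]), 0.59)]
bail_upright [(array([451.6, 187.3]), 0.65), (array([408.8, 209.1]), 0.58), (array([273.1, 311.8]), 0.23)]
scale_hook [(array([407.7, 209.7]), 0.52), (array([398.7, 245.6]), 0.5), (array([409.3, 208.4]), 0.49)]
pot [(array([404.7, 244.7]), 0.57), (array([418. , 160.3]), 0.29)]
pred base [[403.42535159 245.60776206]] [[404.65413962 238.9356451 ]] rest hook [[411.68404003 201.6468739 ]]
```

```bash
cat > q.py <<'E'
from h import *
import os
F=[];P=[];I=[]
for _ in range(5):
    s=cam("side");s0=bot.observe();F.append(s0["wrist_force"]);P.append(s0["tool_pos"]);I.append(s["image"].astype(np.float32))
p=np.mean(P,0);im=np.mean(I,0)
if not os.path.exists("ref.npy"): np.save("ref.npy",im)
r=np.load("ref.npy");up=lambda a:cv2.resize(a,None,fx=8,fy=8,interpolation=cv2.INTER_CUBIC)
m=cv2.matchTemplate(up(im[205:262,380:435]),up(r[222:252,394:420]),cv2.TM_CCOEFF_NORMED);_,v,_,l=cv2.minMaxLoc(m)
du,dv=l[0]/8-14,l[1]/8-17
print(s0["clock"],"TCP",p,"dFz",np.mean(F,0)[2]+2.4,"pot px shift",du,dv,"score",round(v,3),"lift mm ~",-dv/.334)
E
python3 q.py
```

```text
12.15 TCP [ 529.69715203 -225.02784385  245.63522041] dFz -3.4649065587319785 pot px shift 0.0 0.0 score 0.999 lift mm ~ -0.0
```

{"fn": "jog_arm", "kwargs": {
  "targets": [
    [0.0,0,0,-0.002,0,0,0],
    [0.0,0,0,-0.004,0,0,0],
    [0.0,0,0,-0.006,0,0,0],
    [0.0,0,0,-0.008,0,0,0],
    [0.0,0,0,-0.008,0,0,0],
    [0.0,0,0,-0.008,0,0,0]
  ]
}}

```text
clock: 12.75
tool_pos: [529.6, -225.0, 253.6]
tool_rot: [[-0.457, 0.889, -0.0], [0.889, 0.457, 0.0], [0.0, -0.0, -1.0]]
wrist_force: [-0.2, -0.1, -6.8]
gripper_width: 0.192
grip_force: 29.8
```

```bash
python3 q.py
```

```text
13.0 TCP [ 529.68403275 -225.00143743  253.51717038] dFz -4.717717911780369 pot px shift 0.0 0.0 score 0.999 lift mm ~ -0.0
```

{"fn": "jog_arm", "kwargs": {
  "targets": [
    [0.0,0,0,-0.002,0,0,0],
    [0.0,0,0,-0.004,0,0,0],
    [0.0,0,0,-0.006,0,0,0],
    [0.0,0,0,-0.008,0,0,0],
    [0.0,0,0,-0.008,0,0,0],
    [0.0,0,0,-0.008,0,0,0]
  ]
}}

```text
clock: 13.6
tool_pos: [529.6, -225.1, 261.5]
tool_rot: [[-0.457, 0.889, -0.001], [0.889, 0.457, -0.0], [0.0, -0.001, -1.0]]
wrist_force: [0.6, 0.9, -8.3]
gripper_width: 0.196
grip_force: 29.8
```

```bash
python3 q.py
```

```text
13.85 TCP [ 529.60991795 -225.03149335  261.49631061] dFz -6.731400574862823 pot px shift -0.125 0.125 score 0.995 lift mm ~ -0.374251497005988
```

{"fn": "jog_arm", "kwargs": {
  "targets": [
    [0.0,0,0,-0.002,0,0,0],
    [0.0,0,0,-0.004,0,0,0],
    [0.0,0,0,-0.006,0,0,0],
    [0.0,0,0,-0.008,0,0,0],
    [0.0,0,0,-0.008,0,0,0],
    [0.0,0,0,-0.008,0,0,0]
  ]
}}

```text
clock: 14.45
tool_pos: [529.8, -225.0, 269.8]
tool_rot: [[-0.457, 0.889, 0.0], [0.889, 0.457, 0.0], [-0.0, 0.0, -1.0]]
wrist_force: [-0.9, -0.3, -8.6]
gripper_width: 0.196
grip_force: 29.8
```

```bash
python3 q.py
```

```text
14.7 TCP [ 529.64485901 -224.95181078  269.52997716] dFz -6.508644010953956 pot px shift 0.0 -2.125 score 0.977 lift mm ~ 6.362275449101796
```

The pot has lifted about 6.5–7 mm and the force has levelled at about 6.6 N. 13 mm more puts the underside about 8 mm above the rim.

{"fn": "jog_arm", "kwargs": {
  "targets": [
    [0.0,0,0,-0.002,0,0,0],
    [0.0,0,0,-0.004,0,0,0],
    [0.0,0,0,-0.006,0,0,0],
    [0.0,0,0,-0.008,0,0,0],
    [0.0,0,0,-0.01,0,0,0],
    [0.0,0,0,-0.011,0,0,0],
    [0.0,0,0,-0.012,0,0,0],
    [0.0,0,0,-0.013,0,0,0],
    [0.0,0,0,-0.013,0,0,0],
    [0.0,0,0,-0.013,0,0,0],
    [0.0,0,0,-0.013,0,0,0]
  ]
}}

```text
clock: 15.8
tool_pos: [529.7, -225.0, 282.6]
tool_rot: [[-0.457, 0.889, -0.0], [0.889, 0.457, 0.0], [0.0, -0.0, -1.0]]
wrist_force: [0.2, 0.7, -8.8]
gripper_width: 0.191
grip_force: 29.8
```

```bash
python3 q.py; python3 -c "
from h import *
f=cam('side');cv2.imwrite('pics/e.png',cv2.resize(f['image'][180:264,360:472,::-1],(800,600),interpolation=cv2.INTER_CUBIC))"
```

```text
16.05 TCP [ 529.71493678 -225.01902119  282.57343957] dFz -6.680023905724838 pot px shift 1.125 -6.875 score 0.934 lift mm ~ 20.58383233532934
```

View pics/e.png

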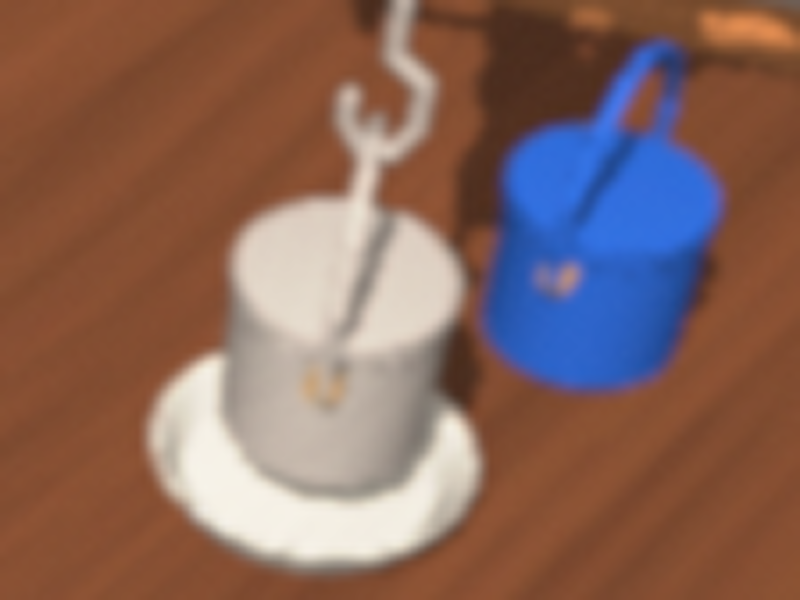

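The pot hangs freely, with its underside about 8 mm above the rim and the hook in the bail (crop 370,140). I hold it, then lower slowly.

{"fn": "jog_arm", "kwargs": {
  "targets": [
    [0.0,0,0,0,0,0,0],
    [0.0,0,0,0,0,0,0],
    [0.0,0,0,0,0,0,0],
    [0.0,0,0,0,0,0,0],
    [0.0,0,0,0,0,0,0],
    [0.0,0,0,0,0,0,0],
    [0.0,0,0,0,0,0,0],
    [0.0,0,0,0,0,0,0],
    [0.0,0,0,0,0,0,0],
    [0.0,0,0,0.002,0,0,0],
    [0.0,0,0,0.004,0,0,0],
    [0.0,0,0,0.006,0,0,0],
    [0.0,0,0,0.008,0,0,0],
    [0.0,0,0,0.01,0,0,0],
    [0.0,0,0,0.012,0,0,0],
    [0.0,0,0,0.014,0,0,0],
    [0.0,0,0,0.0155,0,0,0],
    [0.0,0,0,0.017,0,0,0],
    [0.0,0,0,0.0185,0,0,0],
    [0.0,0,0,0.02,0,0,0]
  ]
}}

```text
clock: 18.1
tool_pos: [529.9, -225.1, 262.7]
tool_rot: [[-0.457, 0.889, 0.0], [0.889, 0.457, -0.0], [-0.0, 0.0, -1.0]]
wrist_force: [-1.4, -0.3, -8.4]
gripper_width: 0.192
grip_force: 29.8
```

{"fn": "jog_arm", "kwargs": {
  "targets": [
    [0.0,0,0,0.0015,0,0,0],
    [0.0,0,0,0.003,0,0,0],
    [0.0,0,0,0.005,0,0,0],
    [0.0,0,0,0.008,0,0,0],
    [0.0,0,0,0.011,0,0,0],
    [0.0,0,0,0.014,0,0,0],
    [0.0,0,0,0.017,0,0,0],
    [0.0,0,0,0.02,0,0,0],
    [0.0,0,0,0.023,0,0,0],
    [0.0,0,0,0.026,0,0,0],
    [0.0,0,0,0.029,0,0,0],
    [0.0,0,0,0.032,0,0,0],
    [0.0,0,0,0.035,0,0,0],
    [0.0,0,0,0.038,0,0,0],
    [0.0,0,0,0.04,0,0,0],
    [0.0,0,0,0.04,0,0,0]
  ]
}}

```text
clock: 19.7
tool_pos: [529.5, -224.8, 222.3]
tool_rot: [[-0.457, 0.889, -0.001], [0.889, 0.457, 0.0], [0.001, -0.001, -1.0]]
wrist_force: [0.3, -0.6, -2.4]
gripper_width: 0.193
grip_force: 29.8
```

```bash
python3 q.py
```

```text
19.95 TCP [ 529.75068353 -225.04652317  222.74140574] dFz -0.1462931101879792 pot px shift -0.375 -1.375 score 0.976 lift mm ~ 4.116766467065868
```

```bash
cat > g.py <<'E'
from h import *
im=np.mean([cam("side")["image"].astype(np.float32) for _ in range(3)],0);np.save("now.npy",im);r=np.load("ref.npy")
up=lambda a:cv2.resize(a,None,fx=8,fy=8,interpolation=cv2.INTER_CUBIC)
for n,(u0,u1,v0,v1) in dict(hinge=(399,410,236,247),left=(390,402,228,248),right=(410,426,228,248),lower=(396,414,243,256),body=(394,420,232,252),lidL=(388,402,218,232),dishL=(378,392,232,254),dishfront=(390,420,252,264)).items():
    m=cv2.matchTemplate(up(im[v0-6:v1+6,u0-6:u1+6]),up(r[v0:v1,u0:u1]),cv2.TM_CCOEFF_NORMED);_,v,_,l=cv2.minMaxLoc(m);print(n,l[0]/8-6,l[1]/8-6,round(v,3))
def gold(a):
    a=a[232:252,395:415];w=np.clip(a[:,:,0]-a[:,:,2]-45,0,None);y,x=np.mgrid[232:252,395:415];return (w*x).sum()/w.sum(),(w*y).sum()/w.sum(),w.sum()
print(gold(r),gold(im))
print(find("pot_base","side"),find("dish_floor","side"))
E
python3 g.py
```

```text
hinge -0.75 -1.625 0.89
left -0.125 -0.5 0.957
right -0.625 -1.125 0.992
lower -0.125 -1.75 0.983
body -0.375 -1.5 0.974
lidL -0.375 -0.375 0.98
dishL 0.0 -0.125 0.996
dishfront -0.125 -0.25 0.991
(np.float64(403.83631919294436), np.float64(240.97068399375632), np.float32(245.60004)) (np.float64(403.3344595796266), np.float64(239.5810809953967), np.float32(296.00003))
[(array([438.9, 226.9]), 0.85), (array([401.1, 244.7]), 0.84)] [(array([404.3, 244.8]), 0.97)]
```

{"fn": "jog_arm", "kwargs": {
  "targets": [
    [0.0,0,0,0.004,0,0,0],
    [0.0,0,0,0.008,0,0,0],
    [0.0,0,-0.002,0.011,0,0,0],
    [0.0,0,-0.004,0.014,0,0,0],
    [0.0,0,-0.004,0.018,0,0,0],
    [0.0,0,-0.004,0.02,0,0,0],
    [0.0,0,-0.008,0.02,0,0,0],
    [0.0,0,-0.015,0.02,0,0,0],
    [0.0,0,-0.025,0.02,0,0,0],
    [0.0,0,-0.035,0.02,0,0,0],
    [0.0,0,-0.04,0.015,0,0,0],
    [0.0,0,-0.04,0,0,0,0],
    [0.0,0,-0.04,-0.03,0,0,0],
    [0.0,0,-0.04,-0.055,0,0,0],
    [0.0,0,-0.04,-0.06,0,0,0],
    [0.0,0,-0.04,-0.06,0,0,0]
  ]
}}

```text
clock: 21.8
tool_pos: [494.2, -243.7, 283.4]
tool_rot: [[-0.457, 0.89, 0.002], [0.89, 0.457, -0.001], [-0.001, 0.001, -1.0]]
wrist_force: [-0.9, -0.2, -2.1]
gripper_width: 0.187
grip_force: 29.8
```

```bash
python3 g.py; python3 q.py
```

```text
hinge -0.75 -1.625 0.888
left -0.125 -0.5 0.957
right -0.625 -1.125 0.992
lower -0.125 -1.75 0.982
body -0.375 -1.5 0.974
lidL -0.375 -0.375 0.98
dishL 0.0 -0.125 0.995
dishfront -0.125 -0.25 0.991
(np.float64(403.83631919294436), np.float64(240.97068399375632), np.float32(245.60004)) (np.float64(403.33336492584334), np.float64(239.57390203836448), np.float32(291.0))
[(array([402.3, 242.8]), 0.93), (array([439.6, 226.4]), 0.86)] [(array([406.2, 246.4]), 0.8)]
22.3 TCP [ 493.90091237 -243.13214903  281.86558542] dFz -0.05466398793463245 pot px shift -0.375 -1.375 score 0.976 lift mm ~ 4.116766467065868
```

```bash
python3 - <<'E'
from h import *
rel((514.3,177.4,280),-4)
E
```

```text
shift [0.3649 0.2102 0.0023] turn [-4.000e-02 -2.000e-02  3.119e+01]
```

{"fn": "jog_arm", "kwargs": {
  "targets": [
    [0.0,0.01,0.006,0,0,0,0],
    [0.0,0.03,0.017,0,0,0,2],
    [0.0,0.06,0.035,0,0,0,5],
    [0.0,0.095,0.055,0,0,0,8],
    [0.0,0.13,0.075,0,0,0,11],
    [0.0,0.165,0.095,0,0,0,14],
    [0.0,0.2,0.115,0,0,0,18],
    [0.0,0.235,0.135,0,0,0,22],
    [0.0,0.27,0.156,0,0,0,26],
    [0.0,0.305,0.176,0,0,0,30],
    [0.0,0.335,0.193,0,0,0,31.2],
    [0.0,0.352,0.203,0,0,0,31.2],
    [0.0,0.361,0.208,0,0,0,31.2],
    [0.0,0.365,0.21,0,0,0,31.2],
    [0.0,0.365,0.21,0,0,0,31.2],
    [0.0,0.365,0.21,0,0,0,31.2]
  ]
}}

```text
clock: 23.9
tool_pos: [514.3, 175.5, 282.8]
tool_rot: [[0.072, 0.997, 0.0], [0.997, -0.072, -0.001], [-0.001, 0.0, -1.0]]
wrist_force: [0.3, -0.7, -2.4]
gripper_width: 0.193
grip_force: 29.8
```

```bash
python3 - <<'E'
from h import *
s0=bot.observe();print(s0["clock"],s0["tool_pos"])
up=lambda a:cv2.resize(a.astype(np.float32),None,fx=8,fy=8,interpolation=cv2.INTER_CUBIC)
def sh(im,r,u0,u1,v0,v1):
    m=cv2.matchTemplate(up(im[v0-6:v1+6,u0-6:u1+6]),up(r[v0:v1,u0:u1]),cv2.TM_CCOEFF_NORMED);_,v,_,l=cv2.minMaxLoc(m);return l[0]/8-6,l[1]/8-6,round(v,3)
T=cam("top");t=T["image"];t0=cv2.imread("pics/top0.png")[:,:,::-1]
for n in("dish","pot"):
    for d in viewer.trace(n,"top"):
        c=cv2.convexHull(np.argwhere(d["pixels"])[:,::-1].astype(np.int32)); print(n,d["score"],d["bbox"],cv2.fitEllipse(c)[:2])
S=cam("side");s=S["image"];s0=cv2.imread("pics/side0.png")[:,:,::-1]
print("top hingeA",sh(t,t0,422,432,265,276),"hingeB",sh(t,t0,453,466,246,259),"dish",sh(t,t0,410,424,240,280),"lid right",sh(t,t0,445,462,255,280))
for n,b in dict(hinge=(399,410,236,247),right=(410,426,228,248),lower=(396,414,243,256),lidL=(388,402,218,232),lidR=(412,428,216,234),dish=(378,392,232,254)).items(): print("side",n,sh(s,s0,*b))
def gold(a,u0,u1,v0,v1):
    a=a[v0:v1,u0:u1].astype(float);w=np.clip(a[:,:,0]-a[:,:,2]-40,0,None);y,x=np.mgrid[v0:v1,u0:u1];return np.round([(w*x).sum()/w.sum(),(w*y).sum()/w.sum(),w.sum()],2)
for nm,a,b in(("topA",t,t0),("side",s,s0)):
    w=(424,432,265,275) if nm=="topA" else(397,412,233,250); print(nm,gold(b,*w),"->",gold(a,*w))
print("topB",gold(t0,455,463,248,257),gold(t,455,463,248,257))
E
```

```text
23.9 [514.29164054 175.50939922 282.83507936]
dish 0.61 [411.2, 238.3, 50.7, 45.7] ((437.7996826171875, 260.5263366699219), (48.35425567626953, 49.01356506347656))
pot 0.98 [426.6, 240.3, 39.3, 37.6] ((444.4962158203125, 258.59649658203125), (33.801170349121094, 43.470703125))
pot 0.75 [481.8, 255.7, 48.4, 32.8] ((504.5992126464844, 272.38018798828125), (33.078739166259766, 46.77202224731445))
pot 0.31 [199.0, 263.5, 30.6, 24.6] ((214.9050750732422, 275.2773132324219), (20.483842849731445, 37.0466423034668))
top hingeA (1.75, -1.375, 0.551) hingeB (1.5, 4.625, 0.803) dish (0.125, 0.25, 0.93) lid right (1.75, -1.75, 0.625)
side hinge (-0.375, -1.625, 0.846)
side right (-0.5, -1.125, 0.981)
side lower (-0.125, -1.75, 0.984)
side lidL (-1.0, 1.375, 0.808)
side lidR (0.0, 0.25, 0.93)
side dish (0.375, 0.75, 0.892)
topA [426.53 269.87 384.  ] -> [426.92 265.71 412.  ]
side [405.18 240.75 407.  ] -> [403.37 239.6  476.  ]
topB [459.19 252.24  62.  ] [460.15 249.11  62.  ]
```

```bash
cat > fit.py <<'E'
from h import *
from scipy.optimize import minimize
V={}
for c in("top","side"):
    f=cam(c); pos=np.array([531,-224,40.]);u,v=proj(f,pos)[0]
    def pick(n): 
        m=[d["pixels"] for d in viewer.trace(n,c) if abs(d["bbox"][0]+d["bbox"][2]/2-u)<15 and abs(d["bbox"][1]+d["bbox"][3]/2-v)<22]
        return np.array(m[0]).astype(np.uint8) if m else None
    V[c]=(f,pick("pot"),pick("dish"),(int(u)-45,int(v)-50)); print(c,[None if m is None else m.sum() for m in V[c][1:3]])
a=np.linspace(0,2*np.pi,73);ring=lambda r,z:np.c_[r*np.cos(a),r*np.sin(a),0*a+z];th=np.linspace(0,np.pi,41)
K=6
def rast(f,o,P,wire=None):
    m=np.zeros((100*K,90*K),np.uint8);q=lambda X:np.round((proj(f,X)-o+.5)*K).astype(np.int32)
    cv2.fillConvexPoly(m,cv2.convexHull(q(P)),255)
    if wire is not None:cv2.polylines(m,[q(wire)],False,255,int(K*5*f["fx"]/950))
    return cv2.resize(m,(90,100),interpolation=cv2.INTER_AREA)/255.
def cost(p):
    x,y,yaw,l,dx,dy,R,z=p[0],p[1],p[2]/50,p[3]/50,p[4],p[5],p[6],p[7];c=0
    Rz=np.array([[np.cos(yaw),-np.sin(yaw),0],[np.sin(yaw),np.cos(yaw),0],[0,0,1]])
    B=np.r_[ring(32,0),ring(33.5,58),ring(33.5,62)]+[x,y,4+z]
    h=64*np.sin(th);W=np.c_[h*np.sin(l),38*np.cos(th),45+h*np.cos(l)]@Rz.T+[x,y,4+z]
    for f,mp,md,o in V.values():
        cr=lambda m:m[o[1]:o[1]+100,o[0]:o[0]+90].astype(float)
        P=rast(f,o,B,W);D=np.maximum(rast(f,o,ring(R,16)+[dx,dy,0]),P)
        if mp is not None:c+=((cr(mp)-P)**2).sum()
        if md is not None and mp is not None:c+=((cr(np.maximum(mp,md))-D)**2).sum()
    return c
p0=[532,-225,25,0,531.5,-221,47,0]
best=None
for st in(p0,[529,-223,25,3,530,-223,48,0]):
    o=minimize(cost,st,method="Nelder-Mead",options=dict(initial_simplex=np.array([st]+[np.array(st)+4*e for e in np.eye(8)]),maxiter=500,xatol=.05,fatol=.2))
    print(round(o.fun,1),np.round(o.x,1),"offset",np.round(o.x[:2]-o.x[4:6],1))
E
time python3 fit.py
```

```text
top [np.uint64(1100), np.uint64(720)]
side [np.uint64(1145), None]
211.3 [ 533.3 -225.7   23.6   -2.7  532.1 -219.6   48.1    0.9] offset [ 1.2 -6.1]
211.7 [ 533.  -225.7   23.9   -2.6  532.  -219.8   48.1    1.2] offset [ 0.9 -5.9]
real	0m3.302s
user	0m1.489s
sys	0m0.088s
```

```bash
python3 - <<'E'
from h import *
P=[]
for _ in range(3): cam("side");P.append(bot.observe()["tool_pos"])
print(np.mean(P,0)); rel((514.3,177.4,169.3),-4,p=np.mean(P,0))
E
```

```text
[514.1715191  177.2919581  282.63987895]
shift [1.000e-04 1.000e-04 1.133e-01] turn [-0.    0.01 -0.01]
```

{"fn": "jog_arm", "kwargs": {
  "targets": [
    [0.0,0,0,0.03,0,0,0],
    [0.0,0,0,0.06,0,0,0],
    [0.0,0,0,0.085,0,0,0],
    [0.0,0,0,0.1,0,0,0],
    [0.0,0,0,0.107,0,0,0],
    [0.0,0,0,0.111,0,0,0],
    [0.0,0,0,0.113,0,0,0],
    [0.0,0,0,0.1135,0,0,0],
    [0.0,0,0,0.1135,0,0,0],
    [0.0,0,0,0.1135,0,0,0]
  ]
}}

```text
clock: 25.55
tool_pos: [514.5, 177.4, 169.8]
tool_rot: [[0.07, 0.998, 0.001], [0.998, -0.07, 0.0], [0.001, 0.001, -1.0]]
wrist_force: [-0.4, 1.2, -2.2]
gripper_width: 0.195
grip_force: 29.8
```

{"fn": "jog_arm", "kwargs": {
  "targets": [
    [0.0,0,0,0.0005,0,0,0],
    [0.0,0,0,0.001,0,0,0],
    [0.0,0,0,0.001,0,0,0]
  ]
}}

```text
clock: 25.85
tool_pos: [514.5, 177.4, 169.3]
tool_rot: [[0.07, 0.998, 0.001], [0.998, -0.07, 0.001], [0.001, 0.001, -1.0]]
wrist_force: [-1.9, -0.0, 6.7]
gripper_width: 0.193
grip_force: 29.8
```

Seated: the force turned upward. I release, rise, and go look over the pot.

{"fn": "jog_arm", "kwargs": {
  "targets": [
    [0.02,0,0,0,0,0,0],
    [0.03,0,0,0,0,0,0],
    [0.05,0,0,0,0,0,0],
    [0.05,0,0,0,0,0,0],
    [0.05,0,0,-0.02,0,0,0],
    [0.06,0,0,-0.06,0,0,0],
    [0.06,0,0,-0.1,0,0,0],
    [0.06,0,0,-0.13,0,0,0],
    [0.06,0,0,-0.13,0,0,0],
    [0.06,0,0,-0.13,0,0,0]
  ]
}}

```text
clock: 26.85
tool_pos: [514.1, 177.3, 298.1]
tool_rot: [[0.07, 0.998, 0.0], [0.998, -0.07, 0.0], [0.0, 0.0, -1.0]]
wrist_force: [0.7, 0.7, -1.3]
gripper_width: 0.645
grip_force: 0.0
```

```bash
python3 - <<'E'
from h import *
f=cam("wrist");W=np.array(f["world_from_camera"]);s=bot.observe();print(s["clock"],s["tool_pos"],s["gripper_width"]);print("cam",W[:3,3],W[:3,2], "hand_eye t",np.array(f["hand_eye"])[:3,3])
for n,z in(("scale_grip",188),("scale_collar",150),("fork_seat",150)):
    for p,c in find(n,"wrist"): print(n,p,c,onz(f,p,z))
E
```

```text
26.9 [513.38552635 177.27530585 297.06268253] 0.6453885371517666
cam [518.77884721 261.69170814 463.4495896 ] [-0.02053536 -0.30190505 -0.9531168 ] hand_eye t [  84.55368814   -1.11827843 -165.26779046]
scale_grip [322.9 238.9] 0.97 [515.07834066 175.86533848 188.        ]
scale_grip [122.   93.2] 0.71 [375.20648957 298.12387366 188.        ]
scale_collar [160.5  99.7] 0.94 [386.48360438 295.92489301 150.        ]
scale_collar [319.8 228.6] 0.59 [512.34125926 174.34642856 150.        ]
```

{"fn": "jog_arm", "kwargs": {
  "targets": [
    [0.06,-0.02,0.002,0,0,0,0],
    [0.06,-0.06,0.007,0,0,0,0],
    [0.06,-0.1,0.012,0,0,0,0],
    [0.06,-0.14,0.016,0,0,0,0],
    [0.06,-0.18,0.021,0,0,0,0],
    [0.06,-0.22,0.025,0,0,0,0],
    [0.06,-0.26,0.03,0,0,0,0],
    [0.06,-0.3,0.034,0,0,0,0],
    [0.06,-0.34,0.039,0,0,0,0],
    [0.06,-0.37,0.042,0,0,0,0],
    [0.06,-0.39,0.045,0,0,0,0],
    [0.06,-0.399,0.046,0,0,0,0],
    [0.06,-0.399,0.046,0,0,0,0],
    [0.06,-0.399,0.046,0,0,0,0]
  ]
}}

```text
clock: 28.45
tool_pos: [532.4, -222.4, 297.5]
tool_rot: [[0.068, 0.998, -0.001], [0.998, -0.068, 0.002], [0.001, -0.001, -1.0]]
wrist_force: [-0.6, 0.9, 0.7]
gripper_width: 0.644
grip_force: 0.0
```

```bash
sed -e 's/("top","side")/("wrist",)/' -e 's/int(u)-45,int(v)-50/int(u)-90,int(v)-90/' -e 's/100\*K,90\*K/180*K,180*K/; s/(90,100)/(180,180)/; s/+100,/+180,/; s/+90\]/+180]/' -e 's/<15/<40/;s/<22/<40/;s/K=6/K=4/' -e 's/\/950/\/400/' fit.py > fitw.py; python3 fitw.py; python3 -c "
from h import *
f=cam('wrist');print(f['fx'],proj(f,[531,-224,40]))
for n in('pot','dish'):
    for d in viewer.trace(n,'wrist'): print(n,d['score'],d['bbox'])
for n,z in(('pot_base',4),('dish_floor',4),('bail_upright',113)):
    for p,c in find(n,'wrist'): print(n,p,c,onz(f,p,z))
"
```

```text
wrist [np.uint64(2689), np.uint64(1920)]
207.3 [ 531.8 -225.6   22.9   -1.5  529.7 -221.6   49.3   -1.6] offset [ 2.1 -4.1]
239.6 [ 5.321e+02 -2.255e+02  2.110e+01  1.900e+00  5.299e+02 -2.216e+02
  4.930e+01  1.000e-01] offset [ 2.1 -4. ]
346.0080822941 [[320.04022961 204.06806303]]
pot 0.67 [292.0, 175.8, 60.0, 63.6]
pot 0.63 [287.3, 262.8, 45.0, 72.3]
dish 0.81 [282.3, 161.2, 75.6, 68.0]
pot_base [311.  278.3] 0.77 [ 510.1864325  -338.87341734    4.        ]
bail_upright [299.9 318.6] 0.94 [ 500.17436324 -340.26286215  113.        ]
bail_upright [320.6 220.8] 0.58 [ 531.46075067 -226.85988317  113.        ]
```

```bash
python3 -c "
from h import *
cam('side');print(find('scale_collar','side'),find('scale_grip','side'),bot.observe()['wrist_force'])
print(bot.sign_off())"
```

```text
[(array([274.2, 433.1]), 0.56), (array([276. , 314.3]), 0.55), (array([280.7, 357.2]), 0.33)] [(array([271., 303.]), 0.9), (array([272.7, 408.8]), 0.89)] [-0.2963161   0.89850592 -0.22818709]
the job is handed in; nothing more can be done
None
```

I weighed the pot at about 6.6 N (roughly 670 g), set it back in its dish about 5 mm off centre by my fit (static cameras said about 6 mm; limit 8 mm), hung the scale back on its fork, and handed the job in; no verdict came back.

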